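# Stow the block plane in the free case

## Robot

A 6-joint arm with a two-finger parallel gripper is mounted at the origin on the work surface. World frame = base frame: x ahead of the robot, y to its left, z up, the work surface at z = 0. Lengths are in m, angles in degrees, forces in N, time in s.
With the tool pointing down it reaches from about 0.35 to 0.95 m from the base axis. Payload 17.4 kg.
Tool frame: the origin (TCP) lies between the finger pads; the fingertips stand 8 mm ahead of it and the grasp point (between the pads) lies 11 mm behind it; z points along the fingers, y is the line along which they close (so a half turn about z gives the same grasp; the last joint's range is limited). The gripper opens to 93 mm and grips with 3 to 60 N. Pads are 15 mm wide; open, the fingers measure 128 mm over their backs; the gripper's body (75 mm by 188 mm) begins 65 mm behind the grasp point.
Start: joints at [65.902, 6.646, 82.598, -0, 90.757, -2.166], TCP at [0.252, 0.626, 0.227] pointing down, gripper open.
Joint ranges: [-162.19, 162.19], [-47.58, 125.68], [4.15, 143.07], [-65.23, 245.23], [0.69, 171.88], [-170.13, 170.13]. Speed limits (degrees/s): [108.29, 108.29, 127.2, 180, 180, 180].

## Interface

Orientations are given as a 3x3 rotation matrix whose columns are the frame's x, y, z axes.
In Python, from cell import bot gives the robot as it stands.
- The arm moves only by the shell command python3 -m handwheel 'ROWS' [FORCE]. ROWS is JSON, a list of rows, each a list of 5 numbers: the opening, from -1 (shut) to 1 (fully open), then the shift along the world's x, y, z in units of 25 mm (1.0 is 25 mm), then the turn about the world's z in units of 10 degrees (1.0 is 10 degrees). In form: [[claw, tx, ty, tz, twist], ...]. A call has exactly 5 rows; each row is the pose to reach, as a shift and turn from the pose commanded when the call began; what a row does not reach only later rows make up. A row lasts 1/8 s, in which the tool goes at most 62.5 mm and 10.7 degrees, less where a joint would pass 70% of its speed; a pose out of reach is approached as far as the arm can. A call with a gripper value outside its range is refused whole. The fingers move at their own pace and stop on an object; FORCE is the grip in N (left out, the last holds). Time passes only in rows, so rows that repeat a pose let the fingers close, or fill a call up. It gives the time, the measured TCP pose, the force, the opening and the grip force at its end, in the units of the state.
- bot.read_state(): the state, without advancing time (a new reading comes with each control period).
- bot.grab_frame(name): name is "scene" or "top" or "wrist"; returns a dict with "color" (480x640x3 uint8, blue, green, red), "intrinsics" (3x3 intrinsics, pixels), "world_from_camera" (4x4, takes a point from camera to world coordinates). Camera axes: x right, y down, z forward; pixel columns grow to the right and rows downward; lengths in m; the calibration is good to about 2 mm. A picture is of the moment at which its call begins. There is no depth.
- bot.job_done(): hands the job in; it is judged then, once.
Trained networks look in a picture, given as the dict that the camera call returned (one of the last four; its "shot" number tells which), for a name from the list of things; names that differ only in an ending like _2 or _b are one class to them, and where a whole thing is asked for, a point or a joint stands for the part that bears it (a point fixed in the world has none). Each returns a list of dicts, best first, with "confidence" (0 to 1); they miss things now and then, are a little off and sometimes report something else, mostly with a low value. They report only what shows in the picture. A call takes as long as a camera call.
- bot.spot_in(thing, picture): "point" ([column, row] in pixels, amid what is visible of it).
- bot.cut_out(thing, picture): "region" (480x640 bool, what is visible of it) and "point" ([column, row] in pixels, amid what is visible of it).
The state is a dict: "clock": time; "joint_pos": joint angles; "qd": joint speeds; "joint_efforts": joint torques, N m; "ee_pos": TCP position; "eef_rot": TCP orientation; "force": force on the tool from outside, world axes, zero at the start; "ft_torque": the same for the moment, N m; "opening": finger opening in m; "grasp_force": force on a finger pad.
Only numpy, scipy, OpenCV 4.12 (cv2) and the standard library are available. Lean on these libraries where they do the work, as an engineer would, in place of code of your own. Each camera call takes 0.05 s, during which the arm holds its last target. There are 200 camera calls.

## Task

Take the blue block plane from its sloped till and set it down, sole down and flat, on the floor of whichever of the two wooden cases is empty; do not drop it in. Then fold that case's lid fully shut. Leave the other case open with the wooden plane lying in it as it is, and do not disturb the glue bottle, the glass jar or the dark board behind them.

Things in the scene. Friction and masses are not known exactly. Their poses are not given: they have to be found in the camera images.
- block_plane: blue metal block plane, 160 mm long (x), 44 wide (y), 52 high, 0.4 to 0.75 kg. Origin: centre of the flat sole; z up out of the sole, x towards the toe with its brass knob. Its middle 90 mm has flat parallel sides up to 42 mm above the sole (grip across y); the ends are 14 mm high. It starts on the till's 35 degree slope, toe uphill, sole on the slope, heel at the lip
- wooden_plane: brown wooden plane 130 x 46 mm, 52 mm high, already stowed in one of the cases. Origin: centre of its underside; x along its length
- till: dark wooden sloped rest, 80 mm wide (y), 170 mm long (x), fixed. Origin: centre of its underside on the bench. Its sloping board, 190 mm long, rises towards its own +x at 35 degrees, the middle of the slope 88 mm above the bench; a 22 mm lip across its low end
- case_left: the left (+y) of two like pale wooden cases, fixed, open on top, 140 mm (own x) by 200 (own y), 70 high, walls and floor 6. Origin: centre of the underside; z up, x towards its lid's hinge, along the outer side (away from the other case). One case holds the wooden plane; the empty one shows only a flat round cork pad (90 mm) on its floor
- case_right: the right (-y) of two like pale wooden cases, fixed, open on top, 140 mm (own x) by 200 (own y), 70 high, walls and floor 6. Origin: centre of the underside; z up, x towards its lid's hinge, along the outer side (away from the other case). One case holds the wooden plane; the empty one shows only a flat round cork pad (90 mm) on its floor
- lid_left (a joint): stiff hinge of the left case's lid, a flat brown panel 140 mm (hinge to free edge) by 200 mm by 8 mm: 0 shut flat on the rim (its top then 78 mm above the bench), 1.57 standing upright, up to 2.05 leaning outwards. It starts open, at 1.6 to 1.9, and stays where it is left; some 2 N at the free edge moves it
- lid_right (a joint): stiff hinge of the right case's lid, a flat brown panel 140 mm (hinge to free edge) by 200 mm by 8 mm: 0 shut flat on the rim (its top then 78 mm above the bench), 1.57 standing upright, up to 2.05 leaning outwards. It starts open, at 1.6 to 1.9, and stays where it is left; some 2 N at the free edge moves it
- lid_left_edge (a point): middle of the free edge of the left lid, half way through its thickness
- lid_right_edge (a point): middle of the free edge of the right lid, half way through its thickness
- lid_left_hinge (a point): middle of the left lid's hinge line, on the case's outer top edge, 70 mm above the bench, at the lid's underside; the line runs along the case's own y
- lid_right_hinge (a point): middle of the right lid's hinge line, on the case's outer top edge, 70 mm above the bench, at the lid's underside; the line runs along the case's own y
- glue: bystander: yellow glue bottle, 56 mm across, 170 mm tall, origin at its foot
- screws: bystander: glass jar, 66 mm across, 80 mm tall, origin at its foot
- walnut_board: bystander: dark board 70 x 300 x 40 mm, origin under its centre, y along it

How it is judged:
By the outcome, as a careful person would: the job done as asked, in the order asked, and still so for the second after the job is handed in, with the robot touching nothing.
It also fails if it takes over 61 s, if anything falls off the work surface, if the arm or the gripper's body presses on something with over 40 N, if the wrist force passes 120 N, or if a joint passes its speed limit or range.

## Working session

There is one attempt and no reset: what is moved stays moved. The work goes in short steps, Python scripts to look and compute and a shell command to move; the robot and the scene stay as the last step left them, time stands still between calls to the robot, and variables do not carry over. Pictures are saved under pics/ and viewed, at most 10 in all, crops included, and the job is handed in when it is done.

```bash
mkdir -p pics; cat > h.py <<'E'
import numpy as np, cv2
from cell import bot
def ray(f,p):
    K=np.array(f["intrinsics"]);T=np.array(f["world_from_camera"])
    d=T[:3,:3]@np.linalg.solve(K,[p[0],p[1],1]);return T[:3,3],d
def atz(f,p,z):
    o,d=ray(f,p);return o+d*(z-o[2])/d[2]
def proj(f,X):
    K=np.array(f["intrinsics"]);T=np.array(f["world_from_camera"])
    c=(np.asarray(X)-T[:3,3])@T[:3,:3];q=c@K.T;return q[...,:2]/q[...,2:]
E
python3 - <<'E'
from h import *
s=bot.read_state();print(s)
for n in("scene","top"):
    f=bot.grab_frame(n);cv2.imwrite(f"pics/{n}0.png",f["color"])
    print(n,np.round(f["world_from_camera"],3).tolist(),np.round(f["intrinsics"],1).tolist())
    for t in["block_plane","wooden_plane","till","case_left","case_right","lid_left","lid_right","lid_left_edge","lid_right_edge","lid_left_hinge","lid_right_hinge","glue","screws","walnut_board"]:
        print(t,[(np.round(r["point"]).tolist(),round(r["confidence"],2)) for r in bot.spot_in(t,f)[:3]])
E
```

```text
{'clock': 0.0, 'joint_pos': array([ 6.59023942e+01,  6.67505999e+00,  8.26354975e+01,  1.15937545e-03,
        9.07565440e+01, -2.16582181e+00]), 'qd': array([ 0.00548294, -0.0747433 ,  0.08820715, -0.02080215,  0.03447908,
        0.02579962]), 'joint_efforts': array([ 3.20338790e-03, -7.21276045e+01, -6.22596931e+01,  7.81356543e-02,
        2.38592620e-02, -9.04532521e-05]), 'ee_pos': array([0.25203842, 0.62597195, 0.22589686]), 'eef_rot': array([[-9.27629281e-01,  3.73501902e-01, -4.96638360e-04],
       [ 3.73502226e-01,  9.27628677e-01, -1.06081788e-03],
       [ 6.44784907e-05, -1.16954126e-03, -9.99999314e-01]]), 'force': array([ 0.17436929, -0.19018753, -0.47926354]), 'ft_torque': array([ 0.02385046,  0.08343178, -0.04160414]), 'grasp_force': 0.0, 'opening': 0.09283196694074919}
scene [[0.862, 0.429, -0.268, 0.879], [0.506, -0.722, 0.472, -0.478], [0.009, -0.542, -0.84, 0.921], [0.0, 0.0, 0.0, 1.0]] [[514.8, 0.0, 313.0], [0.0, 514.8, 241.5], [0.0, 0.0, 1.0]]
block_plane [([266.0, 205.0], 0.69)]
wooden_plane [([313.0, 156.0], 0.61)]
till [([281.0, 241.0], 0.75)]
case_left [([
[... 532 characters left out ...]
[[-0.004, -0.993, 0.12, 0.465], [-1.0, 0.004, -0.001, 0.017], [0.0, -0.12, -0.993, 1.272], [0.0, 0.0, 0.0, 1.0]] [[594.4, 0.0, 327.7], [0.0, 594.4, 235.4], [0.0, 0.0, 1.0]]
block_plane [([338.0, 290.0], 0.64), ([416.0, 166.0], 0.42)]
wooden_plane [([225.0, 307.0], 0.9)]
till [([343.0, 274.0], 0.92)]
case_left [([192.0, 300.0], 0.74)]
case_right [([474.0, 268.0], 0.68)]
lid_left [([168.0, 308.0], 0.66)]
lid_right [([505.0, 258.0], 0.65)]
lid_left_edge [([165.0, 308.0], 0.86)]
lid_right_edge [([501.0, 259.0], 0.81)]
lid_left_hinge [([193.0, 299.0], 0.67)]
lid_right_hinge [([474.0, 268.0], 0.85)]
glue [([287.0, 165.0], 0.78)]
screws [([234.0, 169.0], 0.98)]
walnut_board [([414.0, 166.0], 0.97)]
```

```bash
ls; ls pics
```

```text
h.py
pics
scene0.png
top0.png
```

View pics/top0.png

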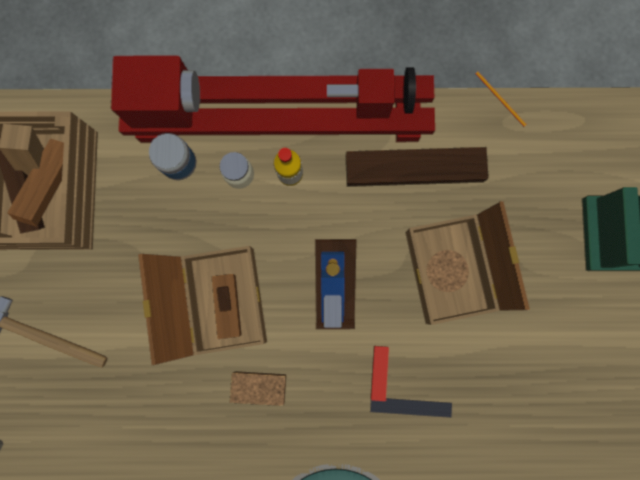

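View pics/scene0.png

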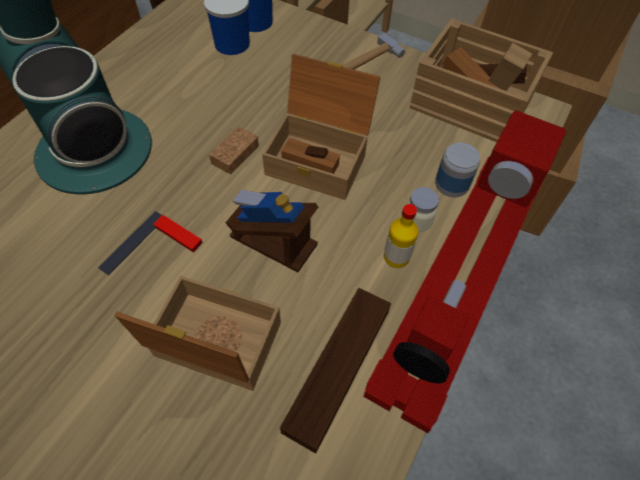

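The right case is the empty one: its cork pad is at (448,270) in the top view and its lid at (505,257), leaning outwards. The wooden plane lies in the left case at (225,306). The block plane is on the till at (335,285), toe away from the robot. Next I fit poses to the masks.

```bash
cat > fit.py <<'E'
from h import *
from scipy.optimize import minimize
def Rz(a):c,s=np.cos(a),np.sin(a);return np.array([[c,-s,0],[s,c,0],[0,0,1]])
def Ry(a):c,s=np.cos(a),np.sin(a);return np.array([[c,0,s],[0,1,0],[-s,0,c]])
def box(x0,x1,y0,y1,z0,z1):return np.array([[x,y,z] for x in(x0,x1) for y in(y0,y1) for z in(z0,z1)],float)
def hull(f,P):
    m=np.zeros((480,640),np.uint8);p=cv2.convexHull(proj(f,P).astype(np.float32))
    cv2.fillConvexPoly(m,np.round(p*16).astype(np.int32),1,shift=4);return m>0
def iou(a,b):return (a&b).sum()/max(1,(a|b).sum())
def lidpts(p): # x y yaw(own x) angle
    P=box(-.14,0,-.1,.1,0,.008)@Ry(p[3]).T+[.07,0,.07]
    return P@Rz(p[2]).T+[p[0],p[1],0]
def casepts(p):return box(-.07,.07,-.1,.1,0,.07)@Rz(p[2]).T+[p[0],p[1],0]
PB=np.vstack([box(-.08,.08,-.022,.022,0,.014),box(-.045,.045,-.022,.022,0,.042)])
def planepts(p):return PB@Ry(np.radians(-35)).T@Rz(p[3]).T+p[:3]
def fit(cost,x0,d):
    x0=np.array(x0,float);S=np.vstack([x0]+[x0+np.eye(len(x0))[i]*d[i] for i in range(len(x0))])
    r=minimize(cost,x0,method="Nelder-Mead",options=dict(initial_simplex=S,maxiter=300,xatol=1e-4,fatol=1e-4));return r.x,r.fun
E
python3 - <<'E'
from fit import *
F=[bot.grab_frame(n) for n in("top","scene")]
def M(t):
    o=[]
    for f in F:
        r=bot.cut_out(t,f);o.append(np.array(r[0]["region"])>0 if r else None);print(t,r and round(r[0]["confidence"],2), r and int(o[-1].sum()))
    return o
for side,y0,yaw in(("right",-.24,-1.4),("left",.23,1.5)):
    mc,ml=M("case_"+side),M("lid_"+side)
    def cost(p):
        c=0
        for f,a,b in zip(F,mc,ml):
            L=hull(f,lidpts(p));C=hull(f,casepts(p))|L
            # case and lid union + lid alone
            c+=1-iou(L,b)+1-iou(C,a|b)
        return c
    p=fit(cost,[.45,y0,yaw,1.75],[.02,.02,.15,.15]);print(side,np.round(p[0],4),round(p[1],3),"yaw deg",np.degrees(p[0][2]))
    for f,a,b in zip(F,mc,ml):print(iou(hull(f,lidpts(p[0])),b),iou(hull(f,casepts(p[0]))|hull(f,lidpts(p[0])),a|b))
mb=M("block_plane")
cost=lambda p:sum(1-iou(hull(f,planepts(p)),m) for f,m in zip(F,mb))
p=fit(cost,[.40,0,.088,0],[.02,.02,.01,.1]);print("plane",np.round(p[0],4),p[1])
c=[f["color"].copy() for f in F]
for f,im in zip(F,c):
    for P in (planepts(p[0]),):
        for q in proj(f,P):cv2.circle(im,tuple(int(v) for v in np.round(q)),1,(0,255,255),-1)
a=cv2.resize(c[0][220:340,290:390],None,fx=4,fy=4);b=cv2.resize(c[1][160:280,215:315],None,fx=4,fy=4)
cv2.imwrite("pics/fit.png",np.hstack([a,b]))
E
```

```text
case_right 0.88 9396
case_right 0.61 9371
lid_right 0.91 3258
lid_right 0.69 10293
right [ 0.5407 -0.2389 -1.363   1.6106] 1.739 yaw deg -78.09534211497792
0.9696325539022168 0.8604392549346678
0.0 0.4308125880695162
case_left 0.96 10402
case_left 0.89 9957
lid_left 0.77 4503
lid_left 0.76 5422
left [0.4805 0.2282 1.7281 1.8527] 0.39 yaw deg 99.01355136507458
0.9351137074900897 0.8500696778424461
0.9568965517241379 0.867557611582284
block_plane 0.58 1670
block_plane 0.97 1775
plane [ 0.5005  0.009   0.0734 -0.0177] 0.24577062788807147
```

View pics/fit.png

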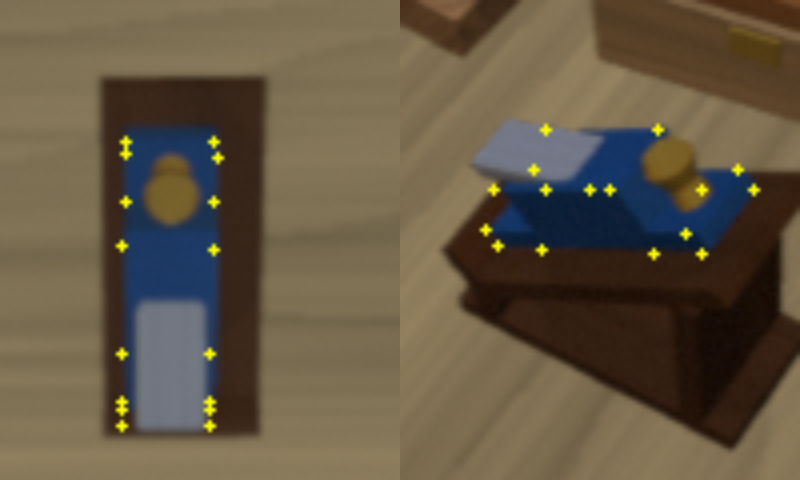

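```bash
python3 - <<'E'
from fit import *
F=[bot.grab_frame(n) for n in("top","scene")]
def M(t):
    return [np.array(bot.cut_out(t,f)[0]["region"])>0 for f in F]
mc,ml=M("case_right"),M("lid_right")
def cost(p):
    L=[hull(f,lidpts(p)) for f in F];C=[hull(f,casepts(p)) for f in F]
    return 1-iou(L[0],ml[0])+1-iou(C[0]|L[0],mc[0]|ml[0])+1-iou(C[1]|L[1],mc[1]|ml[1])
for y0,yw in((-.22,-1.35),(-.22,-1.75)):
    p=fit(cost,[.46,y0,yw,1.75],[.02,.02,.15,.15]);print(np.round(p[0],4),round(p[1],3),np.degrees(p[0][2]))
    if yw==-1.35 or p[1]<best[1]:best=p
mb=M("block_plane");mt=M("till")
def P(p):
    return np.vstack([PB,box(p[4],p[4]+.06,-.018,.018,.04,.052)])@Ry(np.radians(-35)).T@Rz(p[3]).T+p[:3]
cost=lambda p:sum(1-iou(hull(f,P(p)),m) for f,m in zip(F,mb))
q=fit(cost,[.50,.007,.083,-.01,-.07],[.01,.01,.01,.1,.02]);print("plane",np.round(q[0],4),q[1])
T=np.vstack([box(-.085,.085,-.04,.04,0,.008),np.array([[s*.095,y,0] for s in(-1,1) for y in(-.04,.04)])@Ry(np.radians(-35)).T+[0,0,.088],
 np.array([[-.095,y,.022] for y in(-.04,.04)])@Ry(np.radians(-35)).T+[0,0,.088]])
tp=lambda p:T@Rz(p[2]).T+[p[0],p[1],0]
ct=lambda p:sum(1-iou(hull(f,np.vstack([tp(p)])) ,m|b) for f,m,b in zip(F[:1],mt,mb))
t=fit(ct,[.5,.0,-.01],[.01,.01,.1]);print("till",np.round(t[0],4),t[1])
c=[f["color"].copy() for f in F]
for f,im in zip(F,c):
    for Q,col in((P(q[0]),(0,255,255)),(lidpts(best[0]),(0,255,0)),(casepts(best[0]),(255,0,255)),(tp(t[0]),(255,255,255))):
        for v in proj(f,Q):cv2.circle(im,tuple(np.round(v*16).astype(int).tolist()),12,col,-1,shift=4)
R=lambda i,r,c_,k:cv2.resize(c[i][r:r+150,c_:c_+200],(400,300))
cv2.imwrite("pics/fit2.png",np.vstack([np.hstack([R(0,190,370,0),R(1,270,100,0)]),np.hstack([R(0,220,250,0),R(1,150,180,0)])]))
E
```

```text
[ 0.541  -0.2396 -1.3669  1.6042] 0.333 -78.31712811005325
[ 0.5406 -0.2397 -1.3645  1.6034] 0.333 -78.18050277325973
plane [ 0.5047  0.0083  0.0793 -0.0006 -0.0597] 0.19111923729920344
till [0.5162 0.0019 0.0157] 0.03205650638413471
```

View pics/fit2.png

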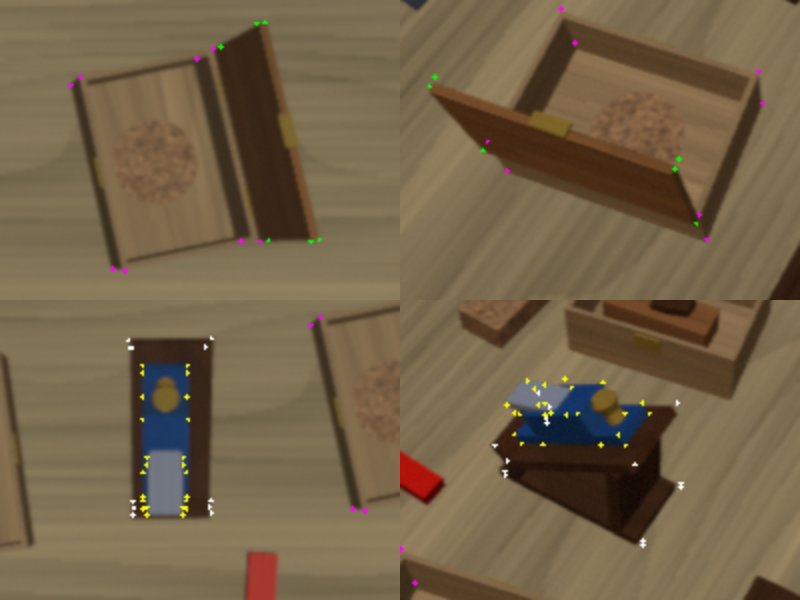

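```bash
python3 -m handwheel '[[-1,0,0,2.4,1],[-1,0,0,4,2],[-1,0.8,-2.3,4,3],[-1,1.6,-4.6,4,3.36],[-1,2.3,-7,4,3.36]]' 20; python3 -m handwheel '[[-1,0.8,-2.3,0,0],[-1,1.6,-4.6,0,0],[-1,2.3,-7,0,0],[-1,3.1,-9.4,0,0],[-1,3.9,-11.7,0,0]]'; python3 -m handwheel '[[-1,0.8,-2.3,0,0],[-1,1.6,-4.6,0,0],[-1,2.3,-7,0,0],[-1,3.1,-9.4,0,0],[-1,3.9,-11.7,0,0]]'
```

```text
clock: 3.22
ee_pos: [0.3099, 0.4494, 0.3265]
eef_rot: [[-0.979, -0.204, 0.0], [-0.204, 0.979, -0.0], [-0.0, -0.0, -1.0]]
force: [0.6, -0.3, -0.1]
opening: 0.0477
grasp_force: 0.0
clock: 3.85
ee_pos: [0.4072, 0.1567, 0.327]
eef_rot: [[-0.979, -0.203, 0.001], [-0.203, 0.979, 0.0], [-0.001, 0.0, -1.0]]
force: [0.6, -0.3, -0.3]
opening: 0.0011
grasp_force: 0.0
clock: 4.47
ee_pos: [0.5048, -0.1361, 0.327]
eef_rot: [[-0.979, -0.202, 0.001], [-0.202, 0.979, -0.0], [-0.001, -0.0, -1.0]]
force: [0.8, 1.0, -0.3]
opening: 0.0005
grasp_force: 0.0
```

```bash
python3 -m handwheel '[[-1,0.8,-2.3,0,0],[-1,1.6,-4.6,0,0],[-1,1.7,-5.3,-1,0],[-1,1.7,-5.3,-3,0],[-1,1.7,-5.3,-5.1,0]]' && python3 -m handwheel '[[-1,0.1,-0.6,0,0],[-1,0.25,-1.2,0,0],[-1,0.4,-1.9,0,0],[-1,0.5,-2.5,0,0],[-1,0.65,-3.1,0,0]]'
```

```text
clock: 5.1
ee_pos: [0.5471, -0.2668, 0.1979]
eef_rot: [[-0.979, -0.202, 0.001], [-0.202, 0.979, -0.0], [-0.001, -0.0, -1.0]]
force: [0.1, -0.3, -0.6]
opening: 0.0007
grasp_force: 0.0
clock: 5.72
ee_pos: [0.5637, -0.3451, 0.1997]
eef_rot: [[-0.979, -0.202, 0.0], [-0.202, 0.979, -0.0], [-0.0, -0.0, -1.0]]
force: [-0.0, 1.0, -0.2]
opening: 0.0005
grasp_force: 0.6
```

```bash
python3 -m handwheel '[[0,-0.1,0.8,0,0],[0.5,-0.3,1.5,2,0],[1,-0.5,3,4,0],[1,-1,5.2,4,-0.5],[1,-1.5,7.5,4,-1.11]]' && python3 -m handwheel '[[1,-0.5,2.3,0,0],[1,-1,4.6,0,0],[1,-1.5,6.6,-1,0],[1,-1.5,6.6,-3,0],[1,-1.5,6.6,-5,0]]'; python3 -c "
from fit import *
f=bot.grab_frame('wrist');cv2.imwrite('pics/w1.png',f['color']);s=bot.read_state();print(s['ee_pos'],s['eef_rot'])
for t in('block_plane','till'):
  r=bot.cut_out(t,f)
  for k in r[:1]:
    m=np.array(k['region']).astype(np.uint8);ys,xs=np.nonzero(m);print(t,k['confidence'],k['point'],cv2.minAreaRect(np.c_[xs,ys].astype(np.int32)), atz(f,k['point'],.11))
f=bot.grab_frame('top')
ml=np.array(bot.cut_out('lid_right',f)[0]['region'])>0
print('lid',max((iou(hull(f,lidpts([.541,-.2395,-1.3665,a])),ml),a) for a in np.arange(1.5,2.1,.02)))
"
```

```text
clock: 6.35
ee_pos: [0.5252, -0.1545, 0.3]
eef_rot: [[-1.0, -0.006, 0.001], [-0.006, 1.0, -0.0], [-0.001, -0.0, -1.0]]
force: [1.2, 0.3, 0.1]
opening: 0.0459
grasp_force: 0.0
clock: 6.98
ee_pos: [0.488, 0.0098, 0.1734]
eef_rot: [[-1.0, -0.012, 0.002], [-0.012, 1.0, -0.0], [-0.002, -0.0, -1.0]]
force: [0.8, 0.4, -0.6]
opening: 0.0918
grasp_force: 0.0
[0.4858477  0.00957603 0.16633745] [[-9.99917449e-01 -1.12370673e-02 -6.23088413e-03]
 [-1.12382080e-02  9.99936838e-01  1.48080574e-04]
 [ 6.22882658e-03  2.18092322e-04 -9.99980577e-01]]
block_plane 0.65 [314.2, 258.0] ((315.5, 276.0), (236.0, 77.0), 90.0) [0.4880602  0.00460167 0.11      ]
lid (np.float64(0.9625313732520616), np.float64(1.9200000000000004))
```

View pics/w1.png

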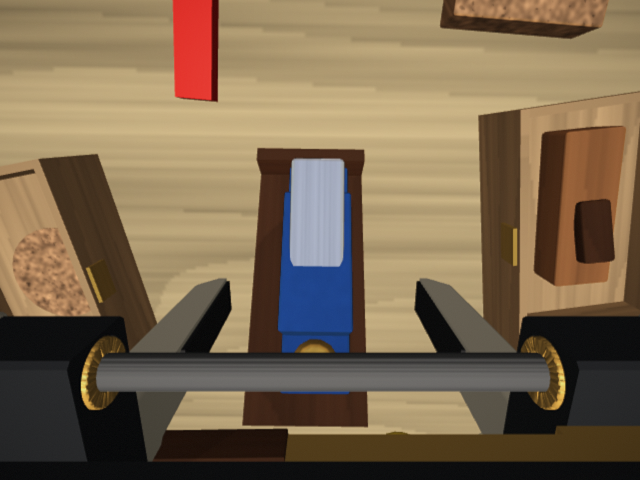

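The wrist view shows the plane between the fingers (cols 280–352) and aligned with them. The lid is now at about 1.92.

```bash
python3 -m handwheel '[[1,0,-0.05,-1,0],[1,0,-0.05,-2,0],[1,0,-0.05,-3,0],[1,0,-0.05,-3.34,0],[1,0,-0.05,-3.34,0]]' && python3 -m handwheel '[[-1,0,0,0,0],[-1,0,0,0,0],[-1,0,0,0,0],[-1,0,0,0,0],[-1,0,0,0,0]]' 25 
```

```text
clock: 7.85
ee_pos: [0.489, 0.0073, 0.092]
eef_rot: [[-1.0, -0.01, 0.001], [-0.01, 1.0, -0.0], [-0.001, -0.0, -1.0]]
force: [-0.3, -0.5, 0.1]
opening: 0.0931
grasp_force: 0.0
clock: 8.48
ee_pos: [0.4884, 0.0074, 0.0907]
eef_rot: [[-1.0, -0.01, -0.0], [-0.01, 1.0, -0.0], [0.0, -0.0, -1.0]]
force: [-0.2, -0.9, -0.7]
opening: 0.0474
grasp_force: 0.0
```

```bash
python3 -m handwheel '[[-1,0,0,0,0],[-1,0,0,0,0],[-1,0,0,0.2,0],[-1,0,0,0.6,0],[-1,0,0,1.2,0]]' && python3 -m handwheel '[[-1,0,0,1,0],[-1,0,0,2,0],[-1,0,0,3,0],[-1,0,0,4,0],[-1,0,0,4,0]]'; python3 -c "
from fit import *
for n in('scene',):
  f=bot.grab_frame(n);cv2.imwrite('pics/s2.png',f['color'][60:440,60:520])"
```

```text
clock: 9.1
ee_pos: [0.4881, 0.0075, 0.1212]
eef_rot: [[-1.0, -0.01, -0.001], [-0.01, 1.0, 0.0], [0.001, 0.0, -1.0]]
force: [0.4, 0.3, -5.3]
opening: 0.044
grasp_force: 24.9
clock: 9.72
ee_pos: [0.489, 0.0074, 0.2231]
eef_rot: [[-1.0, -0.01, 0.004], [-0.01, 1.0, -0.0], [-0.004, -0.0, -1.0]]
force: [-0.3, 0.0, -5.6]
opening: 0.0441
grasp_force: 24.9
```

View pics/s2.png

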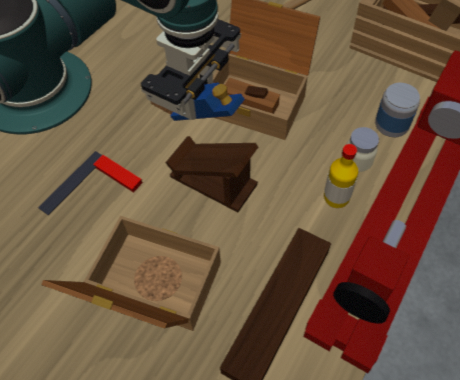

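```bash
python3 -m handwheel '[[-1,0.4,-1.8,0,0.3],[-1,0.8,-3.7,0,0.6],[-1,1.2,-5.6,0,0.9],[-1,1.6,-7.5,0,1.11],[-1,1.96,-9.3,0,1.11]]' && python3 -m handwheel '[[-1,0,0,0,0],[-1,0,0,-1.2,0],[-1,0,0,-2.4,0],[-1,0,0,-3.6,0],[-1,0,0,-4.8,0]]' && python3 -m handwheel '[[-1,0,0,-0.4,0],[-1,0,0,-0.8,0],[-1,0,0,-0.8,0],[-1,0,0,-0.8,0],[-1,0,0,-0.8,0]]';python3 -c "
from fit import *
f=bot.grab_frame('scene');g=bot.grab_frame('top');cv2.imwrite('pics/s3.png',np.hstack([cv2.resize(f['color'][220:420,80:330],(400,320)),cv2.resize(g['color'][170:350,370:570],(356,320))]))"
```

```text
clock: 10.4
ee_pos: [0.5371, -0.2266, 0.2191]
eef_rot: [[-0.979, -0.203, -0.002], [-0.203, 0.979, 0.001], [0.001, 0.001, -1.0]]
force: [-0.7, 0.2, -3.7]
opening: 0.044
grasp_force: 25.0
clock: 11.02
ee_pos: [0.5368, -0.224, 0.0987]
eef_rot: [[-0.979, -0.203, -0.001], [-0.203, 0.979, 0.001], [0.001, 0.001, -1.0]]
force: [0.9, 1.0, -4.9]
opening: 0.0439
grasp_force: 25.0
clock: 11.65
ee_pos: [0.5377, -0.2252, 0.0814]
eef_rot: [[-0.979, -0.202, 0.001], [-0.202, 0.979, -0.0], [-0.001, -0.001, -1.0]]
force: [0.6, 0.7, -4.6]
opening: 0.0442
grasp_force: 25.0
```

View pics/s3.png

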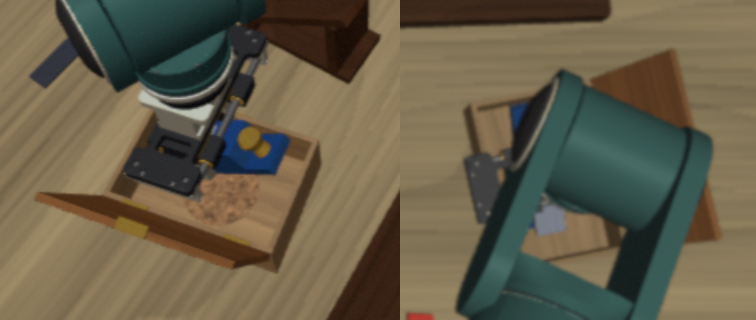

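The plane hangs inside the case, tilted with its toe up, and the gripper body is clear of the lid. I lower it until the heel touches.

```bash
python3 -m handwheel '[[-1,0,0,-0.2,0],[-1,0,0,-0.4,0],[-1,0,0,-0.6,0],[-1,0,0,-0.8,0],[-1,0,0,-0.8,0]]' && python3 -m handwheel '[[-1,0,0,-0.1,0],[-1,0,0,-0.2,0],[-1,0,0,-0.3,0],[-1,0,0,-0.4,0],[-1,0,0,-0.4,0]]'
```

```text
clock: 12.38
ee_pos: [0.5371, -0.225, 0.0601]
eef_rot: [[-0.979, -0.202, -0.001], [-0.202, 0.979, 0.0], [0.001, 0.001, -1.0]]
force: [-0.0, -0.4, -5.6]
opening: 0.0437
grasp_force: 25.0
clock: 13.0
ee_pos: [0.5397, -0.2252, 0.0532]
eef_rot: [[-0.979, -0.202, 0.006], [-0.202, 0.979, -0.001], [-0.006, -0.002, -1.0]]
force: [8.1, 3.8, 11.2]
opening: 0.0437
grasp_force: 25.0
```

```bash
python3 -m handwheel '[[-1,0,0,0.5,0],[-1,-0.5,-0.1,0.5,0],[-1,-1.1,-0.23,0.5,0],[-1,-1.1,-0.23,0.4,0],[-1,-1.1,-0.23,0.3,0]]' 14 && python3 -m handwheel '[[-1,0.1,0.02,-0.1,0],[-1,0.2,0.04,-0.2,0],[-1,0.3,0.06,-0.3,0],[-1,0.4,0.08,-0.4,0],[-1,0.4,0.08,-0.4,0]]'
```

```text
clock: 13.62
ee_pos: [0.5096, -0.231, 0.0578]
eef_rot: [[-0.979, -0.202, -0.0], [-0.202, 0.979, 0.0], [-0.0, 0.0, -1.0]]
force: [-0.4, -0.2, -5.3]
opening: 0.0436
grasp_force: 14.0
clock: 14.25
ee_pos: [0.5203, -0.2288, 0.0481]
eef_rot: [[-0.979, -0.203, 0.0], [-0.203, 0.979, -0.0], [-0.0, -0.0, -1.0]]
force: [0.9, 0.6, -4.2]
opening: 0.0439
grasp_force: 14.0
```

```bash
python3 -m handwheel '[[-1,0.19,0.04,-0.22,0],[-1,0.38,0.08,-0.45,0],[-1,0.5,0.1,-0.6,0],[-1,0.6,0.12,-0.75,0],[-1,0.6,0.12,-0.75,0]]';python3 -c "
from fit import *
f=bot.grab_frame('scene');g=bot.grab_frame('wrist');cv2.imwrite('pics/s4.png',np.hstack([cv2.resize(f['color'][240:400,110:310],(400,320)),cv2.resize(g['color'],(400,320))]))"
```

```text
clock: 14.88
ee_pos: [0.5348, -0.2257, 0.0288]
eef_rot: [[-0.979, -0.202, -0.001], [-0.202, 0.979, 0.0], [0.001, 0.0, -1.0]]
force: [-0.1, -0.1, -4.6]
opening: 0.0439
grasp_force: 14.0
```

View pics/s4.png

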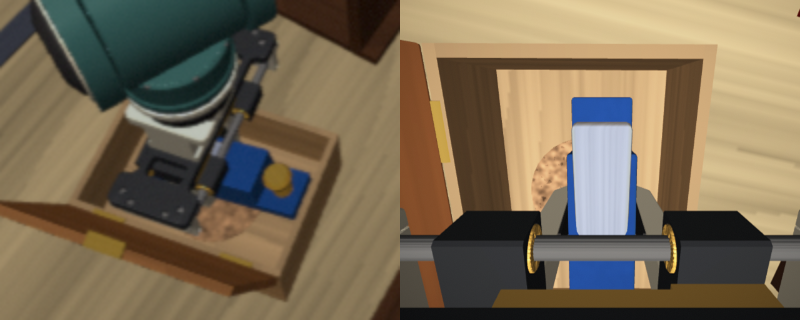

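The plane is nearly level, sits inside the case, and is still mostly carried by the gripper. I lower it gently until the floor takes the weight.

```bash
python3 -m handwheel '[[-1,0.05,0.01,-0.08,0],[-1,0.1,0.02,-0.16,0],[-1,0.1,0.02,-0.2,0],[-1,0.1,0.02,-0.2,0],[-1,0.1,0.02,-0.2,0]]'; python3 -m handwheel '[[-1,0,0,-0.04,0],[-1,0,0,-0.08,0],[-1,0,0,-0.12,0],[-1,0,0,-0.12,0],[-1,0,0,-0.12,0]]'
```

```text
clock: 15.6
ee_pos: [0.5375, -0.2254, 0.0245]
eef_rot: [[-0.979, -0.202, 0.0], [-0.202, 0.979, -0.0], [-0.0, -0.0, -1.0]]
force: [1.1, 0.3, -3.0]
opening: 0.044
grasp_force: 14.0
clock: 16.23
ee_pos: [0.5373, -0.2254, 0.0213]
eef_rot: [[-0.979, -0.202, -0.0], [-0.202, 0.979, 0.0], [0.0, 0.0, -1.0]]
force: [1.0, -0.7, -2.3]
opening: 0.0438
grasp_force: 14.0
```

```bash
python3 -m handwheel '[[-1,0,0,-0.04,0],[-1,0,0,-0.08,0],[-1,0,0,-0.08,0],[-1,0,0,-0.08,0],[-1,0,0,-0.08,0]]'; python3 -m handwheel '[[-1,0,0,-0.04,0],[-1,0,0,-0.08,0],[-1,0,0,-0.08,0],[-1,0,0,-0.08,0],[-1,0,0,-0.08,0]]'
```

```text
clock: 16.85
ee_pos: [0.5373, -0.2253, 0.0193]
eef_rot: [[-0.979, -0.202, -0.0], [-0.202, 0.979, 0.0], [0.0, 0.0, -1.0]]
force: [1.6, 1.1, -2.3]
opening: 0.0438
grasp_force: 14.0
clock: 17.48
ee_pos: [0.5376, -0.2253, 0.019]
eef_rot: [[-0.979, -0.202, 0.001], [-0.202, 0.979, 0.0], [-0.001, -0.0, -1.0]]
force: [-8.4, 4.4, 17.5]
opening: 0.0441
grasp_force: 14.0
```

```bash
python3 -m handwheel '[[-1,0,0,0.04,0],[-0.03,0,0,0.04,0],[0.1,0,0,0.04,0],[0.14,0,0,0.04,0],[0.14,0,0,0.04,0]]'; python3 -m handwheel '[[0.14,0,0,0.5,0],[0.14,0,0,1.5,0],[0.14,0,0,3.5,0],[0.14,0,0,5.5,0],[0.14,0,0,7.5,0]]'; python3 -c "
from fit import *
f=bot.grab_frame('scene');g=bot.grab_frame('wrist');cv2.imwrite('pics/s5.png',np.hstack([cv2.resize(f['color'][240:400,110:310],(400,320)),cv2.resize(g['color'],(400,320))]))"
```

```text
clock: 18.1
ee_pos: [0.5374, -0.2254, 0.0183]
eef_rot: [[-0.979, -0.202, -0.0], [-0.202, 0.979, 0.0], [0.0, 0.0, -1.0]]
force: [0.1, 0.1, -0.5]
opening: 0.0528
grasp_force: 0.0
clock: 18.73
ee_pos: [0.5371, -0.2252, 0.2086]
eef_rot: [[-0.979, -0.202, 0.001], [-0.202, 0.979, -0.0], [-0.001, -0.001, -1.0]]
force: [-0.0, -0.5, -0.3]
opening: 0.0532
grasp_force: 0.0
```

View pics/s5.png

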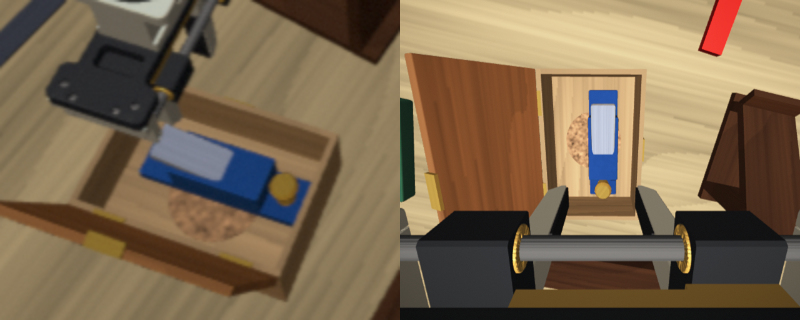

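The plane lies flat in the right case, toe forward and clear of the walls. Now I go behind the lid to fold it shut.

```bash
python3 -m handwheel '[[-1,0,0,1.6,0],[-1,0,0,3.06,0],[-1,0.5,-2.4,3.06,0],[-1,1,-4.8,3.06,0],[-1,1.52,-7.22,3.06,0]]' 20; python3 -m handwheel '[[-1,0,0,-0.5,0],[-1,0,0,-2.2,0],[-1,0,0,-3.9,0],[-1,-0.16,0.78,-3.9,0],[-1,-0.32,1.57,-3.9,0]]'; python3 -m handwheel '[[-1,-0.14,0.7,0.2,0],[-1,-0.28,1.35,0.4,0],[-1,-0.36,1.75,0.4,0],[-1,-0.45,2.2,0.37,0],[-1,-0.53,2.58,0.32,0]]'
```

```text
clock: 19.45
ee_pos: [0.5755, -0.4076, 0.2828]
eef_rot: [[-0.979, -0.202, 0.0], [-0.202, 0.979, -0.0], [-0.0, -0.0, -1.0]]
force: [0.4, 0.5, 1.7]
opening: 0.0075
grasp_force: 0.0
clock: 20.08
ee_pos: [0.5674, -0.3653, 0.1871]
eef_rot: [[-0.979, -0.202, 0.002], [-0.202, 0.979, -0.002], [-0.001, -0.002, -1.0]]
force: [0.3, -2.8, 2.9]
opening: 0.0006
grasp_force: 1.5
clock: 20.7
ee_pos: [0.5541, -0.3015, 0.1928]
eef_rot: [[-0.979, -0.202, 0.0], [-0.202, 0.979, -0.0], [-0.0, -0.0, -1.0]]
force: [0.9, -2.0, 1.8]
opening: 0.0006
grasp_force: 0.9
```

```bash
python3 -m handwheel '[[-1,-0.12,0.6,-0.15,0],[-1,-0.24,1.16,-0.4,0],[-1,-0.36,1.7,-0.7,0],[-1,-0.46,2.2,-1.1,0],[-1,-0.55,2.6,-1.55,0]]'; python3 -m handwheel '[[-1,-0.07,0.4,-0.5,0],[-1,-0.13,0.68,-1.05,0],[-1,-0.18,0.93,-1.6,0],[-1,-0.21,1.1,-2.2,0],[-1,-0.23,1.16,-2.6,0]]'; python3 -m handwheel '[[-1,0,0.02,-0.1,0],[-1,0,0.02,-0.18,0],[-1,0,0.02,-0.25,0],[-1,0,0.02,-0.28,0],[-1,0,0.02,-0.28,0]]'
```

```text
clock: 21.32
ee_pos: [0.5402, -0.2362, 0.1534]
eef_rot: [[-0.979, -0.202, -0.0], [-0.202, 0.979, 0.0], [0.0, 0.0, -1.0]]
force: [1.2, -0.1, 1.6]
opening: 0.0005
grasp_force: 0.8
clock: 21.95
ee_pos: [0.5345, -0.2078, 0.0879]
eef_rot: [[-0.979, -0.202, -0.001], [-0.202, 0.979, 0.0], [0.0, 0.0, -1.0]]
force: [-0.1, -0.1, 1.0]
opening: 0.0005
grasp_force: 0.6
clock: 22.58
ee_pos: [0.5346, -0.2076, 0.0857]
eef_rot: [[-0.979, -0.202, 0.0], [-0.202, 0.979, -0.0], [-0.0, -0.0, -1.0]]
force: [-21.2, 10.5, 39.4]
opening: 0.0007
grasp_force: 19.2
```

```bash
python3 -m handwheel '[[-1,0,0,0.3,0],[-1,0,0,1.5,0],[-1,0,0,3.5,0],[-1,0,1,5.5,0],[-1,-1,2.5,7.5,0]]'; python3 -m handwheel '[[-1,-1,2,0,0],[-1,-2,4,0,0],[-1,-4,6,0,0],[-1,-4,6,0,0],[-1,-4,6,0,0]]'; python3 -c "
from fit import *
f=bot.grab_frame('scene');g=bot.grab_frame('top');cv2.imwrite('pics/s6.png',np.hstack([cv2.resize(f['color'],(400,300)),cv2.resize(g['color'],(400,300))]))
for n,h in(('scene',f),('top',g)):
  r=bot.cut_out('lid_right',h);m=np.array(r[0]['region'])>0
  print(n,r[0]['confidence'],[(a,round(iou(hull(h,lidpts([.541,-.2395,-1.3665,a])),m),3)) for a in(0,.03,.06,.1,.15)])"
```

```text
clock: 23.2
ee_pos: [0.5116, -0.1476, 0.2675]
eef_rot: [[-0.98, -0.201, -0.0], [-0.201, 0.98, 0.0], [0.0, 0.0, -1.0]]
force: [0.1, -0.6, 0.3]
opening: 0.0003
grasp_force: 0.0
clock: 23.82
ee_pos: [0.4115, 0.0023, 0.2665]
eef_rot: [[-0.979, -0.203, 0.001], [-0.203, 0.979, -0.0], [-0.001, -0.0, -1.0]]
force: [-0.3, 0.1, -0.4]
opening: 0.0007
grasp_force: 0.0
scene 0.61 [(0, np.float64(0.948)), (0.03, np.float64(0.938)), (0.06, np.float64(0.924)), (0.1, np.float64(0.909)), (0.15, np.float64(0.892))]
top 0.92 [(0, np.float64(0.947)), (0.03, np.float64(0.943)), (0.06, np.float64(0.936)), (0.1, np.float64(0.928)), (0.15, np.float64(0.908))]
```

View pics/s6.png

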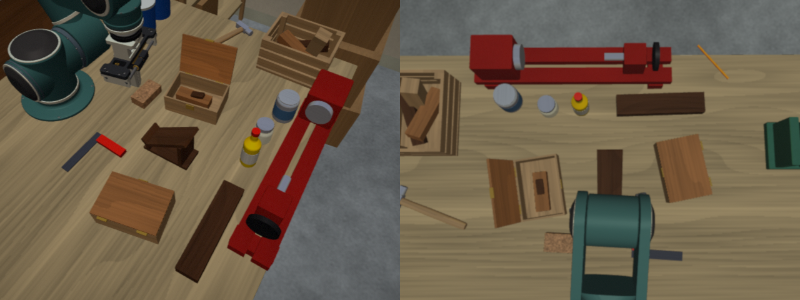

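The right case is shut flat. The left case is still open with the wooden plane in it, and the glue bottle, jar and dark board are where they were.

```bash
python3 -c "
from cell import bot
print(bot.job_done())"
```

```text
the job is handed in; nothing more can be done
None
```

The block plane is flat on the floor of the right case with its lid shut, the left case, glue bottle, jar and dark board are as they were, and the job was handed in at about 24 s (no verdict came back).

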